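Gauge the meter's guide tube with a collared rod

TASK

A bronze check valve has been left standing right in front of the inclined guide tube of the meter fixture: stand it upright in the shallow steel tray and let go. Then take the gauge rod from its rack by the handle, push its thin shank into the guide tube until the collar stops on the tube's rim, hold it there for half a second, and pull it all the way out again. Finish while holding the rod still and level (horizontal), with its tip about 4 cm above the middle of the round white reading tile, touching nothing; do not put it down, and leave everything else where it stands.

Things in the scene. Friction and masses are not known exactly. Their poses are not given: they have to be found in the camera images.
- fixture: meter test fixture, fixed: grey deck 70 x 280 x 30 high (its local x -35..35, y -170..110), origin on the counter below the middle of the deck's width; a bronze water meter housing 84 across reaches 103 high at local y = -118. The guide tube rises from the housing towards local +y, in the plane local x = 0, at 0.38 rad (22 degrees) above horizontal.
- mouth (a point): centre of the guide tube's open upper end (the rim's plane), 90 above the counter. Local z points out of the tube along its axis (upwards 0.38 rad from horizontal), x is horizontal. Fixed steel tube 110 long, outside 25 across, flared to 32 at the rim; bore 14, flared to 21 at the mouth. The rod goes in along local -z.
- valve_center (a point): bronze check valve, loose, a round upright body 80 high: foot flange 44 to 49 across (hexagon), waist 36 across (from 17 to 62 above its foot), hexagonal top 42 to 47 across. This point is on its axis, 40 above its foot (grip it here or up to 12 higher); z points up. At the start it stands on the fixture's deck (30 high) about 46 in front of the tube's mouth. About 0.35 kg.
- tray: shallow square steel tray, fixed, 120 x 120, 18 high, walls and floor 4 thick; origin at the centre of its underside.
- rack: rod rack, fixed: base plate 150 x 60 x 10 and two black slotted rests 68 high, 26 wide and 12 thick at local x = 45 and x = -78, with their slots (12 wide) open at the top; origin under the rod's own origin, local x along the rod towards its tip. Between the rests the handle is free from both sides and below, down to the base plate.
- rod_grip (a point): gauge rod, loose, 183 long overall, about 0.14 kg. This point is the centre of its square-sided aluminium handle (60 long, 16 wide, 18 high). Local x runs along the rod towards the tip, z up. At the start it lies level in the rack with its axis 60 above the counter. Behind the handle a tail pin 8 across, 30 long; in front of it the brass collar, 28 across and 8 thick, then the steel shank, 8 across and 85 long.
- rod_collar (a point): centre of the collar's front face (tip side), on the rod's axis, 38 ahead of rod_grip along local x; this face stops on the tube's rim.
- rod_tip (a point): the shank's tip end, on the rod's axis, 123 ahead of rod_grip and 85 ahead of rod_collar along local x.
- tile_top (a point): centre of the upper face of the round white ceramic reading tile, 80 across, on a fixed dark steel stand; the face is 38 above the counter.
- cylinder: bystander, leave alone: glass graduated cylinder, 198 tall, foot 64 across (mm); origin at the centre of its underside
- orifice: bystander, leave alone: white ceramic flow orifice, flat ring 54 across, 14 high (mm); origin at the centre of its underside
- indicator: bystander, leave alone: chrome dial indicator lying face up, 56 across, 20 high, with a stem (mm); origin at the centre of its underside
- threadgauge: bystander, leave alone: brass double-ended thread gauge lying down, 110 long, 18 thick (mm); origin at the centre of its underside
- coupling: bystander, leave alone: steel ring coupling, 42 across, 30 high (mm); origin at the centre of its underside
- driver: bystander, leave alone: screwdriver lying down (mm); origin at the centre of its underside
- jar: bystander, leave alone: closed jar, 56 across, 75 high (mm); origin at the centre of its underside
Mind the look-alikes: they are no part of the job. What is shaped like the part that bears tile_top but orange or red is not meant.

How it is judged:
By the outcome, as a careful person would: the job done as asked, in the order asked, and still so for the second after the job is handed in, while the arm keeps its last pose, push and grip.
It also fails if it takes over 72 s, if anything falls off the work surface, if the arm or the gripper's body presses on something with over 40 N, if the wrist force passes 120 N, or if a joint passes its speed limit or range.

ROBOT

A 6-joint arm with a two-finger parallel gripper is mounted at the origin on the work surface. World frame = base frame: x ahead of the robot, y to its left, z up, the work surface at z = 0. Lengths are in mm, angles in degrees, forces in N, time in s.
With the tool pointing down it reaches from about 275 to 1000 mm from the base axis. Payload 8.4 kg.
Tool frame: the origin (TCP) lies on the mounting face of the last link; the fingertips stand 173 mm ahead of it and the grasp point (between the pads) lies bot.tcp_to_grasp ahead of it (bot.tcp_to_grasp is the distance from the TCP to the grasp point, in mm); z points along the fingers, y is the line along which they close (so a half turn about z gives the same grasp; the last joint's range is limited). The gripper opens to 85 mm and grips with 20 to 120 N. Pads are 22 mm wide; open, the fingers measure 114 mm over their backs; the gripper's body (76 mm by 85 mm) begins 54 mm behind the grasp point. The pads swing forward as they close: fully open they stand 13 mm farther back than shut.
Start: joints at [-67.632, 20.225, 93.587, -0, 66.188, -0.138], TCP at [239.235, -577.405, 404.681] pointing down, gripper open.
Joint ranges: [-150.9, 150.9], [-52.94, 120.26], [3.33, 152.33], [-74.26, 254.26], [0, 154.13], [-172.89, 172.89]. Speed limits (degrees/s): [127.2, 127.2, 159.86, 180, 180, 180].

INTERFACE

Orientations are given as [roll, pitch, yaw] about the fixed x, y, z axes, in that order (R = Rz(yaw) Ry(pitch) Rx(roll)).
In Python, from rig import bot, capture, nets gives the robot as it stands.
- The arm moves only by the tool move_arm, never from a script. Its argument "series" is one flat list of numbers, 6 for each row, row after row: the shift along the world's x, y, z in units of 0.3 m (1.0 is 0.3 m), then the turn, a rotation vector about the world's x, y, z in units of pi/2 rad (1.0 is pi/2 rad). In form: [dx, dy, dz, ax, ay, az, dx, dy, dz, ax, ay, az, ...]. A call has 1 to 5 rows; each row is the pose to reach, as a shift and turn from the pose commanded when the call began; what a row does not reach only later rows make up. A row lasts 1/8 s, in which the tool goes at most 62.5 mm and 10.7 degrees, less where a joint would pass 70% of its speed; a pose out of reach is approached as far as the arm can. A call with a number of a shift or a turn outside -1 to 1 is refused whole. A call with a gripper value outside its range is refused whole. "jaw" is the gripper's target within -1 to 1 (fully open at 1, half-way at 0, shut at -1), set as the call begins (left out, the last holds). The fingers move at their own pace and stop on an object; "newtons" is the grip in N (left out, the last holds). Time passes only in rows, so rows that repeat a pose let the fingers close. It gives the time, the measured TCP pose, the force, the opening and the grip force at its end, in the units of the state.
- bot.read_state(): the state, without advancing time (a new reading comes with each control period).
- capture(name): name is "side" or "top" or "wrist"; returns a dict with "frame" (420x560x3 uint8, red, green, blue), "depth" (420x560 float32, mm along the optical axis (not along the pixel's ray), 0 where there is no reading), "fov_y" (degrees; the focal length in pixels is half the picture's height over the tangent of half this angle, whatever the lens; pixels are square), "cx", "cy" (the principal point, pixels), "world_to_cam" (4x4, takes a point from world to camera coordinates); the wrist camera has in their place "tool_from_camera" (4x4, takes a point from camera to tool coordinates, whose origin is the TCP and whose axes are the flange's). Camera axes: x right, y down, z forward; pixel columns grow to the right and rows downward; lengths in mm; the calibration is good to about 2 mm. A picture is of the moment at which its call begins: read the wrist's pose just before it.
- bot.hand_in(): hands the job in; it is judged then, once.
Trained networks look in a picture, given as the dict that the camera call returned (one of the last four; its "shot" number tells which), for a name from the list of things; names that differ only in an ending like _2 or _b are one class to them, and where a whole thing is asked for, a point or a joint stands for the part that bears it (a point fixed in the world has none). Each returns a list of dicts, best first, with "conf" (0 to 1); they miss things now and then, are a little off and sometimes report something else, mostly with a low value. They report only what shows in the picture. A call takes as long as a camera call. They do not tell look-alikes from the thing itself.
- nets.cut_out(picture, label): "mask" (420x560 bool, what is visible of it) and "uv" ([column, row] in pixels, amid what is visible of it).
The state is a dict: "time": time; "q": joint angles; "qvel": joint speeds; "tau": joint torques, N m; "position": TCP position; "tool_rot": TCP orientation; "ft_force": force on the tool from outside, world axes, zero at the start; "moment": the same for the moment, N m; "finger_gap": opening from 0.0 (shut) to 1.0 (fully open); "finger_force": force on a finger pad.
Only numpy, scipy, OpenCV 4.12 (cv2) and the standard library are available. Lean on these libraries where they do the work, as an engineer would, in place of code of your own. Each camera call takes 0.05 s, during which the arm holds its last target. There are 200 camera calls.

## Working session

There is one attempt and no reset: what is moved stays moved. The work goes in short steps, Python scripts to look and compute and a tool call to move; the robot and the scene stay as the last step left them, time stands still between calls to the robot, and variables do not carry over. Pictures are saved under pics/ and viewed, at most 10 in all, crops included, and the job is handed in when it is done.

Besides the shell and the picture viewer there is one more tool, called after "Call:" by a JSON object that holds its "fn" and its "kwargs", one argument or row to a line. move_arm: Moves the arm, as the interface text tells. Shifts and turns lie within -1 to 1; 1 stands for 0.3 m of shift or pi/2 rad of turn. Its arguments: {"type":"object","properties":{"series":{"type":"array","items":{"type":"number"}},"jaw":{"type":"number"},"newtons":{"type":"number"}},"required":["series"]}

```bash
ls; mkdir -p pics
cat > h.py <<'E'
import numpy as np, cv2
from rig import bot, capture, nets
from scipy.spatial.transform import Rotation as R
def cam2world(p, st=None):
    if 'world_to_cam' in p: return np.linalg.inv(np.array(p['world_to_cam']))
    T=np.eye(4); T[:3,:3]=R.from_euler('xyz',st['tool_rot'],degrees=True).as_matrix(); T[:3,3]=st['position']
    return T@np.array(p['tool_from_camera'])
def cloud(p, st=None):
    d=p['depth']; f=d.shape[0]/2/np.tan(np.radians(p['fov_y'])/2)
    v,u=np.mgrid[:d.shape[0],:d.shape[1]]
    P=np.stack([(u-p['cx'])/f*d,(v-p['cy'])/f*d,d],-1)
    T=cam2world(p,st); W=P@T[:3,:3].T+T[:3,3]; W[d<=0]=np.nan
    return W
def save(p,n): cv2.imwrite(f'pics/{n}.png',p['frame'][:,:,::-1])
E
cat > a.py <<'E'
from h import *
st=bot.read_state(); print(st, bot.tcp_to_grasp)
for c in ['side','top']:
    p=capture(c); save(p,c+'0'); W=cloud(p); np.save(c+'0.npy',W)
    print(c, cam2world(p)[:3,3].round(), cam2world(p)[:3,2].round(2))
    for l in ['fixture','valve_center','tray','rack','rod_grip','tile_top','cylinder','orifice','indicator','threadgauge','coupling','driver','jar']:
        for r in nets.cut_out(p,l)[:2]:
            if r['conf']<.3: continue
            w=W[r['mask']]; w=w[~np.isnan(w[:,0])]
            if len(w)==0: continue
            print(l,round(r['conf'],2),np.round(r['uv']),r['mask'].sum(),'med',np.median(w,0).round(),'lo',np.percentile(w,3,axis=0).round(),'hi',np.percentile(w,97,axis=0).round())
E
python3 a.py
```

```text
pics
{'time': 0.0, 'q': array([-6.76311245e+01,  2.02623280e+01,  9.36303967e+01,  1.52503742e-05,
        6.61885414e+01, -1.39472469e-01]), 'qvel': array([-0.00826398,  0.06921512,  0.05763849, -0.06313215, -0.03862205,
       -0.05329981]), 'tau': array([-1.77830152e-03, -6.05261636e+01, -3.42063153e+01,  9.09610947e-06,
        9.50924645e-03, -4.13106000e-05]), 'position': array([ 239.14738636, -577.16925875,  403.95338196]), 'tool_rot': array([-1.79918734e+02, -2.11765382e-04,  2.25083417e+01]), 'ft_force': array([-1.04799968, -0.31946531, -0.04289463]), 'moment': array([-0.04115254,  0.03638753,  0.001812  ]), 'finger_force': 0.0, 'finger_gap': 1.005114860996284} 154.70000000000002
side [ 392. -923.  590.] [ 0.15  0.85 -0.5 ]
fixture 0.81 [322. 242.] 2852 med [ 626. -227.   62.] lo [ 586. -296.    7.] hi [675. -26. 105.]
valve_center 0.87 [296. 202.] 374 med [612. -42.  86.] lo [598. -50.  36.] hi [635. -17. 112.]
valve_center 0.6 [255. 292.] 2381 med [ 462. -280.    5.] lo [ 405. -337.    2.] hi [ 518. -219.   19.]
tray 0.81 [253. 288.] 2277 med [ 461. -279.    5.] lo [ 405. 
[... 2163 characters left out ...]
. -454.    1.] hi [ 665. -406.   20.]
indicator 0.91 [161. 149.] 360 med [692. 252.  20.] lo [665. 226.   8.] hi [750. 278.  27.]
indicator 0.63 [293. 168.] 352 med [ 630. -120.   81.] lo [ 615. -168.   32.] hi [654. -73. 104.]
threadgauge 0.73 [280. 261.] 207 med [383. -97.  16.] lo [ 333. -110.   11.] hi [433. -83.  22.]
coupling 0.58 [325. 299.] 122 med [ 279. -223.   30.] lo [ 263. -240.    3.] hi [ 299. -204.   37.]
driver 0.77 [188. 277.] 435 med [317. 157.  23.] lo [290. 101.   1.] hi [361. 269.  30.]
driver 0.73 [283. 260.] 211 med [383. -97.  16.] lo [ 333. -110.   10.] hi [433. -86.  22.]
jar 0.66 [426. 258.] 436 med [ 389. -487.   74.] lo [ 366. -516.   12.] hi [ 413. -470.   81.]
```

View pics/top0.png

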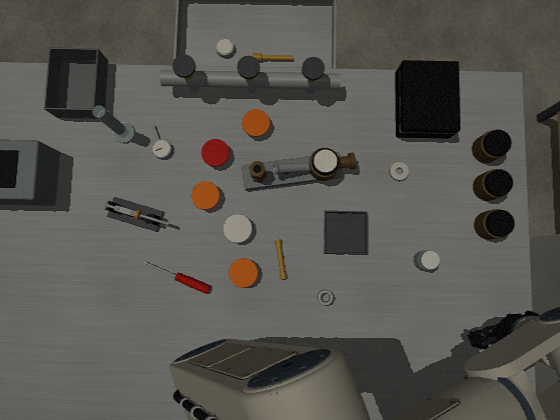

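View pics/side0.png

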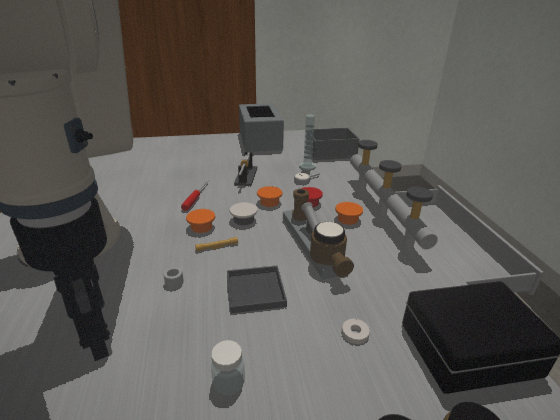

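```bash
cat > b.py <<'E'
from h import *
for c in ['top','side']:
    W=np.load(c+'0.npy'); z=W[...,2];x=W[...,0];y=W[...,1]
    def s(n,m):
        w=W[m]; 
        if len(w)<5: return
        if n!='valvetop' : r=cv2.minAreaRect(w[:,:2].astype(np.float32))
        else: r=cv2.minEnclosingCircle(w[:,:2].astype(np.float32))
        print(c,n,len(w),np.round(w.mean(0),1),[np.round(a,1) for a in r])
    s('deck',(abs(z-30)<4)&(x>560)&(x<700)&(y>-330)&(y<60))
    s('tray',(z>14)&(z<24)&(x>390)&(x<530)&(y>-350)&(y<-205))
    s('valvetop',(z>104)&(z<120)&(x>580)&(x<660)&(y>-62)&(y<10))
    m=(z>60)&(z<85)&(x>440)&(x<560)&(y>200)&(y<400); s('rodtop',m)
    w=W[m]; 
    if len(w)>5:
        u=np.linalg.svd(w[:,:2]-w[:,:2].mean(0),full_matrices=False)[2][0]; print('dir',u,'t range',np.ptp((w[:,:2]-w[:,:2].mean(0))@u))
    s('rackbase',(abs(z-10)<4)&(x>440)&(x<560)&(y>200)&(y<400))
    m=(x>590)&(x<670)&(y>-150)&(y<-62)&(z>45); s('tube',m)
E
python3 b.py
```

```text
top deck 912 [620.3 -92.7  30.5] [array([ 631.2, -104.7]), array([ 89.6, 319.8]), np.float64(4.5)]
top tray 252 [ 465.8 -282.2   18.7] [array([ 462.5, -278.9]), array([118.8, 119.7]), np.float64(1.0)]
top valvetop 205 [618.8 -29.6 111. ] [array([620., -29.]), np.float64(22.4)]
top rodtop 335 [497.9 305.6  68. ] [array([495.7, 297.5]), array([181.5,  26.6]), np.float64(74.7)]
dir [0.26647502 0.96384183] t range 181.52788614770674
top rackbase 684 [500.3 314.   10.3] [array([499.8, 299. ]), array([195.9, 119.5]), np.float64(90.0)]
top tube 276 [ 628.7 -109.1   85.7] [array([ 628.2, -110.8]), array([28.8, 80.8]), np.float64(5.2)]
side deck 554 [ 610.2 -122.4   30.8] [array([ 624.4, -117.1]), array([355.6, 101.6]), np.float64(88.5)]
side tray 403 [ 462.6 -282.9   17.6] [array([ 461.5, -276.7]), array([120. , 124.9]), np.float64(0.0)]
side valvetop 116 [616.8 -34.7 110. ] [array([618.4, -27.4]), np.float64(24.5)]
side rodtop 125 [495.2 297.5  67.2] [array([494.4, 297.6]), array([181.1,  26.6]), np.float64(73.2)]
dir [-0.28414863 -0.95878024] t range 181.15913013868405
side rackbase 191 [503.5 300.5  11.1] [array([500.7, 316.9]), array([151.8,  59.6]), np.float64(73.8)]
side tube 278 [ 624.7 -109.2   83.3] [array([ 625.8, -111.6]), array([30.9, 74. ]), np.float64(3.7)]
```

The top view shows the fixture and valve at about (258,170), and the tray at (346,232). The rack and rod are near (140,215), with the tip towards the lower right. The true white tile is at (237,228); the orange and red ones are decoys. The side view agrees. I'm moving to above the valve.

Call:
{"fn": "move_arm", "kwargs": {
  "series": [0.114,0.164,0,0,0,0.073,0.228,0.328,0,0,0,0.146,0.342,0.492,0,0,0,0.219,0.456,0.656,0,0,0,0.292,0.57,0.82,0,0,0,0.365],
  "jaw": 1,
  "newtons": 60
}}

```text
time: 2.02
position: [411.1, -329.8, 404.9]
tool_rot: [180.0, 0.0, 55.6]
ft_force: [0.4, -0.7, -0.1]
finger_gap: 0.997
finger_force: 0.0
```

Call:
{"fn": "move_arm", "kwargs": {
  "series": [0.114,0.164,0,0,0,0.088,0.228,0.328,0,0,0,0.176,0.342,0.492,0,0,0,0.264,0.456,0.656,0,0,0,0.352,0.57,0.82,0,0,0,0.44]
}}

```text
time: 2.65
position: [582.2, -83.6, 404.9]
tool_rot: [180.0, 0.0, 95.2]
ft_force: [0.9, -1.0, -0.3]
finger_gap: 1.001
finger_force: 0.0
```

```bash
cat > c.py <<'E'
from h import *
st=bot.read_state(); p=capture('wrist'); save(p,'w1'); W=cloud(p,st); np.save('w1.npy',W)
print(st['time'],st['position'],st['tool_rot'],st['q'],np.array(p['tool_from_camera']).round(2).tolist())
z=W[...,2];x=W[...,0];y=W[...,1]
for n,m in [('vtop',(z>105)&(z<118)&(x>580)&(x<660)&(y>-65)),('deck',(abs(z-30)<3)&(x>560)&(x<700)&(y<60))]:
    w=W[m]
    if len(w)>5: print(n,len(w),w.mean(0),cv2.minEnclosingCircle(w[:,:2].astype(np.float32)),cv2.minAreaRect(w[:,:2].astype(np.float32)))
    else: print(n,len(w))
for l in ['valve_center','fixture']:
    for r in nets.cut_out(p,l)[:2]:
        print(l,r['conf'],r['uv'],r['mask'].sum(),np.nanmedian(W[r['mask']],0))
p=capture('top');W=cloud(p);f=p['frame'].astype(int);z=W[...,2]
m=(abs(z-38)<5)&(f.min(-1)>110)&(W[...,0]>400)&(W[...,0]<520)&(W[...,1]>-40)&(W[...,1]<90)
print('tile',m.sum(),np.median(W[m],0),cv2.minEnclosingCircle(W[m][:,:2].astype(np.float32)) if m.any() else '')
E
python3 c.py
```

```text
2.65 [582.17311595 -83.57063668 404.9160136 ] [1.79968171e+02 1.48835464e-02 9.52264506e+01] [-8.31307977e+00  1.69454708e+01  9.82305874e+01 -7.75699409e-03
  6.47895127e+01 -1.35362325e+01] [[0.0, -0.96, -0.27, 67.51], [1.0, 0.0, -0.0, 0.63], [0.0, -0.27, 0.96, 29.98], [0.0, 0.0, 0.0, 1.0]]
vtop 2203 [618.80760022 -27.38529353 110.60705672] ((619.085693359375, -27.67732048034668), 23.08548927307129) ((619.2669067382812, -27.8155517578125), (45.6015625, 41.25175476074219), 83.57477569580078)
deck 6648 [619.33200873 -73.49643832  30.78290096] ((645.5175170898438, -73.76333618164062), 137.060302734375) ((627.8883666992188, -72.39187622070312), (266.056396484375, 106.91032409667969), 87.8939208984375)
valve_center 0.79 [324.8, 141.1] 2428 [617.21618611 -26.51486943 110.67527956]
fixture 0.56 [318.3, 245.2] 15094 [ 627.28390116 -140.44122621   64.30010116]
tile 0 [nan nan nan]
  return _methods._mean(a, axis=axis, dtype=dtype,
  ret = um.true_divide(
```

Call:
{"fn": "move_arm", "kwargs": {
  "series": [0.06,0.093,0,0,0,0,0.123,0.186,0,0,0,0,0.123,0.186,-0.19,0,0,0,0.123,0.186,-0.39,0,0,0,0.123,0.186,-0.58,0,0,0]
}}

```text
time: 3.48
position: [617.4, -31.2, 229.3]
tool_rot: [180.0, 0.0, 94.8]
ft_force: [0.0, -0.2, 0.6]
finger_gap: 1.001
finger_force: 0.0
```

Call:
{"fn": "move_arm", "kwargs": {
  "series": [0,0,0,0,0,0,0,0,0,0,0,0,0,0,0,0,0,0,0,0,0,0,0,0,0,0,0,0,0,0],
  "jaw": -1
}}

```text
time: 4.1
position: [619.2, -29.9, 233.8]
tool_rot: [179.7, 0.1, 95.0]
ft_force: [-2.1, -0.9, 8.5]
finger_gap: 0.459
finger_force: 59.1
```

Call:
{"fn": "move_arm", "kwargs": {
  "series": [0,0,0.18,0,0,0,0,0,0.36,0,0,0,-0.11,-0.14,0.4,0,0,0,-0.22,-0.3,0.4,0,0,0,-0.34,-0.45,0.4,0,0,0]
}}

```text
time: 4.72
position: [515.2, -165.7, 352.7]
tool_rot: [179.8, 0.1, 95.0]
ft_force: [-0.2, -1.4, -3.1]
finger_gap: 0.462
finger_force: 61.5
```

Call:
{"fn": "move_arm", "kwargs": {
  "series": [-0.09,-0.17,0,0,0,0,-0.17,-0.33,0,0,0,0,-0.18,-0.387,-0.12,0,0,0,-0.18,-0.387,-0.25,0,0,0,-0.18,-0.387,-0.38,0,0,0]
}}

```text
time: 5.35
position: [462.2, -281.4, 237.3]
tool_rot: [179.9, 0.1, 94.9]
ft_force: [0.3, 0.6, -2.6]
finger_gap: 0.46
finger_force: 61.5
```

Call:
{"fn": "move_arm", "kwargs": {
  "series": [0,0,0,0,0,0,0,0,-0.04,0,0,0,0,0,-0.075,0,0,0,0,0,-0.092,0,0,0,0,0,-0.092,0,0,0]
}}

```text
time: 5.98
position: [462.1, -280.7, 209.0]
tool_rot: [-180.0, -0.0, 95.0]
ft_force: [0.8, -0.1, -3.1]
finger_gap: 0.46
finger_force: 61.6
```

```bash
cat > d.py <<'E'
from h import *
st=bot.read_state(); print(st['time'],st['position'],st['tool_rot'],st['ft_force'],st['finger_gap'],st['finger_force'])
p=capture('side');W=cloud(p)
cv2.imwrite('pics/s2.png',cv2.resize(p['frame'][200:340,180:366,::-1],None,fx=4,fy=4))
for r in nets.cut_out(p,'valve_center')[:2]:
    w=W[r['mask']];print(r['conf'],r['uv'],np.nanmedian(w,0),np.nanpercentile(w,[3,97],axis=0))
p=capture('top');W=cloud(p);f=p['frame'];print(f[228,237],W[228,237],f[194,207])
for r in nets.cut_out(p,'tile_top'):
    w=W[r['mask']];print(r['conf'],r['uv'],np.median(f[r['mask']],0),np.nanmedian(w,0))
E
python3 d.py
```

```text
5.975 [ 462.13320525 -280.66327202  209.00251092] [-1.79987883e+02 -8.02453539e-03  9.49562406e+01] [ 0.76057456 -0.0742459  -3.0925453 ] 0.46031113424229747 61.62908634802989
0.86 [252.8, 279.7] [ 461.40529027 -292.69346991   50.44071386] [[ 442.02247268 -300.51402332    4.50038001]
 [ 481.94484511 -264.50736478   86.97611293]]
[153 147 136] [464.94322115  25.62113764  39.31416749] [154  77  19]
0.93 [255.4, 120.6] [152.  74.  20.] [767.76483986 -17.07898661  39.06417596]
0.74 [248.4, 266.2] [156.  78.  23.] [360.87721538  -5.69360211  38.88551851]
0.55 [208.1, 195.9] [157.  79.  24.] [553.91328765 116.11482456  39.03410541]
0.55 [215.3, 153.4] [127.  25.  22.] [677.92229355  93.21692037  39.19248716]
```

Call:
{"fn": "move_arm", "kwargs": {
  "series": [0,0,-0.004,0,0,0,0,0,-0.007,0,0,0,0,0,-0.007,0,0,0]
}}

```text
time: 6.55
position: [462.3, -281.0, 207.9]
tool_rot: [180.0, 0.0, 95.0]
ft_force: [-2.8, 0.1, 7.8]
finger_gap: 0.46
finger_force: 61.1
```

Call:
{"fn": "move_arm", "kwargs": {
  "series": [0,0,0,0,0,0,0,0,0,0,0,0,0,0,0,0,0,0,0,0,0,0,0,0],
  "jaw": 1
}}

```text
time: 7.05
position: [462.2, -280.7, 206.9]
tool_rot: [-180.0, -0.0, 95.0]
ft_force: [0.5, 0.2, 0.8]
finger_gap: 1.001
finger_force: 0.0
```

Call:
{"fn": "move_arm", "kwargs": {
  "series": [0,0,0.05,0,0,0,0,0,0.2,0,0,0,0,0,0.38,0,0,0,0,0,0.56,0,0,0,0,0.15,0.63,0,0,0]
}}

```text
time: 7.68
position: [462.9, -237.1, 400.7]
tool_rot: [179.7, 0.2, 94.8]
ft_force: [1.2, 1.3, 0.1]
finger_gap: 0.999
finger_force: 0.0
```

```bash
cat >> d.py <<'E'
st=bot.read_state();p=capture('wrist');save(p,'w2');W=cloud(p,st)
z=W[...,2];m=(z>70)&(z<95)&(W[...,0]<530);w=W[m];print('valve top',len(w),w.mean(0) if len(w) else '')
E
python3 d.py
```

```text
7.675 [ 462.87864839 -237.07365881  400.67058982] [179.66361585   0.23917039  94.79857615] [1.23273233 1.30063219 0.11404078] 0.9989628644857571 0.0
0.9 [251.9, 278.4] [ 459.69714335 -292.45547776   51.01390042] [[ 441.18170998 -300.66476581    4.03974172]
 [ 482.84028385 -235.39046136   85.73251552]]
[151 145 135] [464.95476689  25.63541913  39.15933856] [156  79  23]
0.97 [243.7, 270.6] [155.  78.  23.] [344.17117274   4.48065709  39.12721021]
0.95 [237.0, 228.5] [150. 144. 134.] [464.21148903  23.38575044  38.63725561]
0.81 [216.6, 154.9] [126.  25.  22.] [677.35942811  93.21129836  38.98785562]
0.78 [205.8, 194.0] [156.  78.  23.] [554.89603908 116.4663519   39.15232205]
0.71 [255.0, 122.8] [151.  73.  19.] [766.23609668 -17.58772496  38.83054793]
valve top 1628 [ 461.79041388 -275.7454925    83.91441212]
```

Call:
{"fn": "move_arm", "kwargs": {
  "series": [0.105,0.117,-0.044,0,0,0,0.21,0.234,-0.088,0,0,0,0.315,0.351,-0.132,0,0,0,0.42,0.468,-0.176,0,0,0,0.527,0.587,-0.22,0,0,0]
}}

```text
time: 8.55
position: [621.1, -59.3, 328.4]
tool_rot: [-179.9, 0.0, 94.9]
ft_force: [0.6, -1.0, 0.9]
finger_gap: 1.004
finger_force: 0.0
```

Call:
{"fn": "move_arm", "kwargs": {
  "series": [0,0,0,0,0,0,0,0,0,0,0,0]
}}

```text
time: 8.8
position: [619.8, -60.3, 329.1]
tool_rot: [-179.9, 0.0, 95.0]
ft_force: [-0.3, 0.3, 0.3]
finger_gap: 0.998
finger_force: 0.0
```

```bash
cat > e.py <<'E'
from h import *
st=bot.read_state();p=capture('wrist');W=cloud(p,st);save(p,'w3');np.save('w3.npy',W)
T=np.linalg.inv(cam2world(p,st));f=210/np.tan(np.radians(p['fov_y'])/2)
def px(P):
    c=T[:3,:3]@P+T[:3,3]; return c[0]/c[2]*f+p['cx'],c[1]/c[2]*f+p['cy']
print(st['position'],st['tool_rot'],px(np.array([623,-75,90.])))
x,y,z=W[...,0],W[...,1],W[...,2]
m=(x>590)&(x<660)&(y<-60)&(y>-120)&(z>55)&(z<115)
w=W[m]; print(len(w))
# slices along y: tube crest
for y0 in range(-115,-58,5):
    s=w[abs(w[:,1]-y0)<2.5]
    if len(s)>3: print(y0,len(s),'x',s[:,0].min().round(1),s[:,0].max().round(1),'ztop',np.percentile(s[:,2],97).round(1),s[s[:,2].argmax()].round(1))
# deck edges
d=W[(abs(z-30)<2.5)&(x>560)&(x<700)&(y<60)]
print(len(d))
for y0 in range(-110,50,15):
    s=d[abs(d[:,1]-y0)<3]
    if len(s)>3: print('deck',y0,s[:,0].min().round(1),s[:,0].max().round(1))
u,v=map(int,px(np.array([623,-75,90.])));a=max(v-75,0);b=max(u-100,0)
cv2.imwrite('pics/w3c.png',cv2.resize(p['frame'][a:a+150,b:b+200,::-1],None,fx=4,fy=4)); print('crop',a,b)
E
python3 e.py
```

```text
[619.83180172 -60.34015641 329.05746773] [-1.79874857e+02  3.41199094e-03  9.49601535e+01] (np.float64(280.6262759644837), np.float64(245.81066551779614))
2385
-115 142 x 619.1 643.6 ztop 88.1 [ 631.2 -113.6   88.9]
-110 157 x 617.9 642.9 ztop 90.2 [ 628.5 -109.4   90.9]
-105 160 x 616.7 642.3 ztop 92.0 [ 629.3 -102.5   93.1]
-100 164 x 616.6 641.8 ztop 94.2 [624.6 -97.8  95.3]
-95 173 x 615.4 641.1 ztop 96.0 [625.6 -93.8  96.9]
-90 175 x 615.2 639.3 ztop 98.2 [625.1 -88.4  98.8]
-85 176 x 615.1 638.8 ztop 102.3 [623.9 -82.5 103.7]
-80 410 x 610.3 637.9 ztop 105.2 [627.5 -78.8 106.3]
-75 449 x 609.3 639.7 ztop 102.8 [632.  -77.2 104.4]
-70 306 x 612.2 640.5 ztop 92.8 [638.1 -72.3  95.6]
-65 7 x 625.6 632.1 ztop 80.2 [632.1 -67.3  80.2]
13404
deck -110 595.6 665.6
deck -95 592.7 662.8
deck -80 591.1 661.1
deck -65 588.3 658.3
deck -50 585.8 656.7
deck -35 583.2 653.7
deck -20 580.7 652.0
deck -5 579.2 649.2
deck 10 577.0 646.5
crop 170 180
```

View pics/w3c.png

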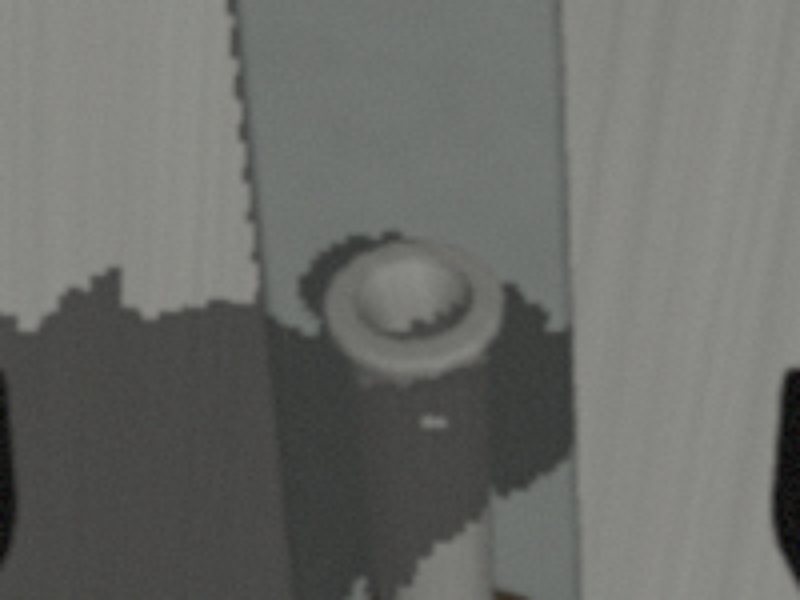

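Call:
{"fn": "move_arm", "kwargs": {
  "series": [-0.05,0.165,0.02,0,0,-0.03,-0.1,0.33,0.04,0,0,-0.06,-0.15,0.495,0.06,0,0,-0.09,-0.2,0.66,0.08,0,0,-0.12,-0.25,0.825,0.1,0,0,-0.15]
}}

```text
time: 9.48
position: [544.5, 187.8, 360.8]
tool_rot: [180.0, -0.0, 81.3]
ft_force: [0.1, 0.3, -0.1]
finger_gap: 1.001
finger_force: 0.0
```

Call:
{"fn": "move_arm", "kwargs": {
  "series": [-0.045,0.15,0,0,0,-0.026,-0.09,0.3,0,0,0,-0.052,-0.137,0.37,0,0,0,-0.078,-0.137,0.37,0,0,0,-0.078,-0.137,0.37,0,0,0,-0.078]
}}

```text
time: 10.1
position: [504.5, 297.6, 360.3]
tool_rot: [180.0, 0.0, 74.4]
ft_force: [0.9, -0.5, -0.2]
finger_gap: 1.0
finger_force: 0.0
```

```bash
cat > f.py <<'E'
from h import *
W=np.load('top0.npy');m=(W[...,1]>430)&(W[...,0]>400)&(W[...,0]<700);w=W[m];h=w[w[:,2]>40]
print('box',len(h),np.percentile(h,[2,50,98],axis=0).round() if len(h) else '')
W=np.load('w3.npy').reshape(-1,3);M=np.array([625.2,-75.5,90]);a=np.array([-.142,.9176,.371]);a/=np.linalg.norm(a)
d=W-M;s=d@a;r=np.linalg.norm(d-s[:,None]*a,axis=1)
k=(r<17)&(r>10)&(abs(s)<8);print('rim s',np.percentile(s[k],[10,25,50,75,90]).round(1),k.sum())
q=W[k&(abs(s-np.median(s[k]))<2)];print(cv2.minEnclosingCircle(q[:,:2].astype(np.float32)),q.min(0),q.max(0))
st=bot.read_state();p=capture('wrist');W=cloud(p,st);save(p,'w4');print(st['position'],st['tool_rot'])
x,y,z=W[...,0],W[...,1],W[...,2]
m=(x>430)&(x<580)&(y>190)&(y<410)&(z>58)&(z<80);w=W[m];print(len(w))
h=w[(w[:,2]>66.5)&(w[:,2]<71.5)];print('handle',len(h),h.mean(0),cv2.minAreaRect(h[:,:2].astype(np.float32)))
print('all',cv2.minAreaRect(w[:,:2].astype(np.float32)))
c=h[:,:2].mean(0);u=np.array([-.266,-.964])
t=(w[:,:2]-c)@u;v=(w[:,:2]-c)@np.array([-u[1],u[0]])
for t0 in range(-110,170,10):
    k=abs(t-t0)<5
    if k.sum()>3: print(t0,k.sum(),v[k].min().round(1),v[k].max().round(1),np.percentile(w[k,2],90).round(1))
E
python3 f.py
```

```text
box 3303 [[521. 546.  45.]
 [597. 577. 130.]
 [676. 645. 137.]]
rim s [-2.2  0.9  2.1  2.6  2.9] 930
((624.9461669921875, -74.63267517089844), 15.71796989440918) [609.3286133  -81.56493569  76.15072468] [640.5101813  -67.14889269 106.28332091]
[504.50439021 297.60727993 360.27227436] [1.79971492e+02 7.59380862e-03 7.44213038e+01]
3463
handle 2014 [503.63909114 328.05915705  69.44980311] ((500.5116271972656, 316.65972900390625), (135.04051208496094, 25.949020385742188), 74.65660095214844)
all ((495.78729248046875, 299.34490966796875), (182.10418701171875, 26.08977508544922), 74.62240600585938)
-60 110 -12.7 12.9 68.6
-50 397 -13.0 12.9 69.6
-40 138 -12.9 12.9 68.6
-30 215 -7.9 8.1 70.7
-20 252 -8.2 8.1 70.9
-10 240 -7.5 8.0 70.6
0 240 -7.7 8.0 70.6
10 238 -7.9 8.0 70.5
20 232 -8.1 8.0 70.9
30 373 -13.0 13.1 74.5
40 92 -12.8 13.0 73.8
50 96 -3.9 3.4 65.2
60 94 -4.0 3.3 65.1
70 281 -12.9 12.3 69.4
80 166 -12.7 12.2 69.3
90 92 -3.4 4.0 65.6
100 88 -3.5 3.9 65.3
110 88 -3.8 3.9 65.3
120 31 -3.7 3.8 65.1
```

View pics/w4.png

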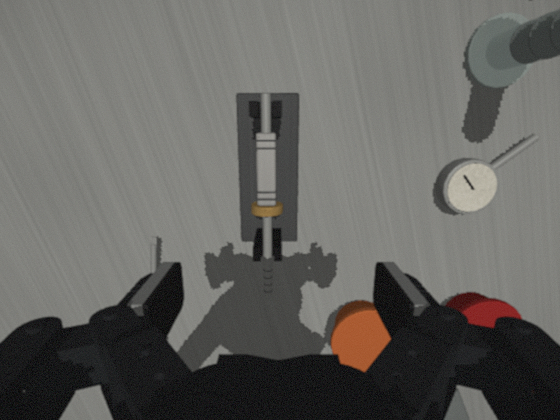

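The wrist view shows the rod lying in the rack, with its tail at the top (265,95), the collar at (267,210) and the tip towards (267,290). The measured profile matches the given sizes. I'm descending to grip the handle.

Call:
{"fn": "move_arm", "kwargs": {
  "series": [-0.001,0.106,-0.05,0,0,0.002,-0.001,0.106,-0.2,0,0,0.002,-0.001,0.106,-0.35,0,0,0.002,-0.001,0.106,-0.45,0,0,0.002,-0.001,0.106,-0.483,0,0,0.002]
}}

```text
time: 10.78
position: [503.9, 329.2, 213.3]
tool_rot: [-179.9, 0.1, 74.5]
ft_force: [-0.9, 0.4, 0.9]
finger_gap: 1.0
finger_force: 0.0
```

Call:
{"fn": "move_arm", "kwargs": {
  "series": [0,0,0,0,0,0,0,0,0,0,0,0,0,0,0,0,0,0,0,0,0,0,0,0,0,0,0,0,0,0],
  "jaw": -1,
  "newtons": 80
}}

```text
time: 11.4
position: [504.0, 330.9, 216.1]
tool_rot: [180.0, -0.1, 74.6]
ft_force: [-1.3, -0.7, 6.1]
finger_gap: 0.173
finger_force: 77.9
```

Call:
{"fn": "move_arm", "kwargs": {
  "series": [0,0,0,0,0,0,0,0,0,0,0,0]
}}

```text
time: 11.65
position: [504.0, 330.9, 216.1]
tool_rot: [180.0, -0.1, 74.6]
ft_force: [-0.8, -0.2, 5.0]
finger_gap: 0.171
finger_force: 77.9
```

Call:
{"fn": "move_arm", "kwargs": {
  "series": [0,0,0.03,0,0,0,0,0,0.15,0,0,0,0,0,0.32,0,0,0,0,0,0.45,0,0,0,0,0,0.45,0,0,0]
}}

```text
time: 12.28
position: [504.7, 331.3, 354.1]
tool_rot: [179.7, -0.3, 74.6]
ft_force: [-0.4, 0.3, -1.3]
finger_gap: 0.172
finger_force: 78.1
```

```bash
cat > g.py <<'E'
from h import *
def rodinhand(show=None):
    st=bot.read_state();p=capture('wrist')
    if show: save(p,show)
    W=cloud(p,st);Rt=R.from_euler('xyz',st['tool_rot'],degrees=True).as_matrix()
    t=(W-st['position'])@Rt   # tool coords
    x,y,z=t[...,0],t[...,1],t[...,2]
    for n,a,b in [('tail',-99,-99),('t',34,58),('handle',13,28)]:
        m=(abs(y)<12)&(x>a)&(x<b)&(z>130)&(z<175)
        q=t[m]
        if len(q)>5: print(n,len(q),'y mid',((q[:,1].min()+q[:,1].max())/2).round(2),'width',np.ptp(q[:,1]).round(1),'top z',np.percentile(q[:,2],[5,20,50]).round(1))
    m=(abs(y)<12)&(x>14)&(x<58)&(z>130)&(z<175);q=t[m]
    for a in range(14,62,4):
        k=abs(q[:,0]-a)<2
        if k.sum()>3: print(a,k.sum(),'y',q[k,1].min().round(1),q[k,1].max().round(1),'z',np.percentile(q[k,2],[5,50]).round(1))
    return st
if __name__=='__main__':
    st=rodinhand('w5');print(st['position'],st['tool_rot'],st['q'].round(1),st['ft_force'])
    p=capture('side');W=cloud(p);save(p,'s5')
    for r in nets.cut_out(p,'rod_grip')[:1]:
        print(r['conf'],r['uv'],r['mask'].sum(),np.nanpercentile(W[r['mask']],[3,50,97],axis=0).round())
    # targets
    yaw=np.radians(98.8);th=.38
    a=np.array([np.cos(yaw)*np.cos(th),np.sin(yaw)*np.cos(th),np.sin(th)]);y=np.array([np.sin(yaw),-np.cos(yaw),0]);z=np.cross(a,y)
    Rg=np.stack([a,y,z],1);M=np.array([625.2,-73.8,90.3])
    R0=R.from_euler('xyz',[180,0,74.6],degrees=True)
    rv=(R.from_matrix(Rg)*R0.inv()).as_rotvec();print('rotvec units',rv/(np.pi/2))
    P0=np.array([503.7,330.6,215+135])
    for d in (160,38):
        T=M+a*d-156*z;print(d,T,(T-P0)/300)
    print('ins dir',-a)
E
python3 g.py
```

```text
t 1230 y mid 0.9 width 7.9 top z [150.9 151.5 152.1]
handle 1482 y mid 0.8 width 16.6 top z [145.5 145.9 146.5]
14 180 y -7.1 8.6 z [145.6 146.6]
18 399 y -7.5 9.0 z [145.4 146.4]
22 399 y -7.4 9.1 z [145.5 146.4]
26 417 y -7.1 8.8 z [145.6 146.6]
30 489 y -6.6 8.3 z [146.7 151.6]
34 190 y -3.1 4.6 z [150.9 152.1]
38 198 y -3.1 4.6 z [150.9 152.1]
42 197 y -3.0 4.6 z [150.9 152.1]
46 204 y -3.0 4.5 z [150.7 152.1]
50 208 y -3.0 4.5 z [150.9 152.1]
54 215 y -3.0 4.9 z [150.9 152.2]
58 109 y -2.9 4.8 z [151.  152.2]
[504.66445955 331.29824559 354.12061224] [179.74663348  -0.28858909  74.62217575] [33.1 21.2 99.1  0.  59.3 48.5] [-0.41152066  0.26854477 -1.27759095]
rotvec units [ 0.24330136 -0.01402867  0.26562622]
160 [611.32070446  15.85479487 294.51895826] [ 0.35873568 -1.04915068 -0.18493681]
38 [628.65355384 -96.10860059 249.26666099] [ 0.41651185 -1.422362   -0.3357778 ]
ins dir [ 0.14207254 -0.91773275 -0.37092047]
```

View pics/w5.png

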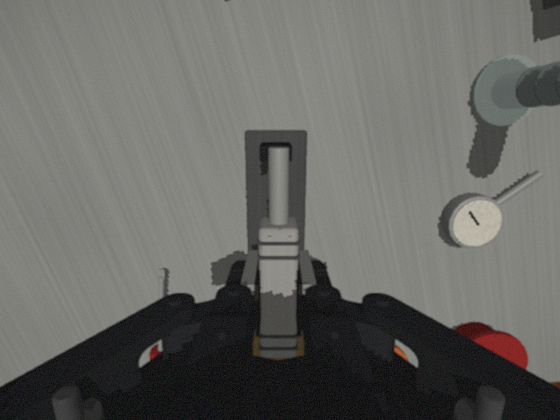

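Call:
{"fn": "move_arm", "kwargs": {
  "series": [0.059,-0.175,-0.01,0.0486,-0.0028,0.0532,0.118,-0.35,-0.03,0.0972,-0.0056,0.1064,0.177,-0.525,-0.05,0.1458,-0.0084,0.1596,0.236,-0.7,-0.08,0.1944,-0.0112,0.2128,0.295,-0.875,-0.1,0.2433,-0.014,0.2656]
}}

```text
time: 13.05
position: [592.0, 66.4, 318.2]
tool_rot: [-179.9, -21.9, 98.9]
ft_force: [0.4, 0.5, -0.2]
finger_gap: 0.173
finger_force: 78.1
```

Call:
{"fn": "move_arm", "kwargs": {
  "series": [0.03,-0.087,-0.043,0,0,0,0.061,-0.174,-0.086,0,0,0,0.061,-0.174,-0.086,0,0,0,0.061,-0.174,-0.086,0,0,0]
}}

```text
time: 13.55
position: [610.1, 16.4, 293.4]
tool_rot: [-179.9, -21.8, 98.8]
ft_force: [-0.2, -0.1, -1.1]
finger_gap: 0.175
finger_force: 78.1
```

```bash
cat > k.py <<'E'
from h import *
st=bot.read_state();p=capture('side');W=cloud(p);print(st['position'],st['tool_rot'],st['ft_force'])
P=np.array([0,0,0]);Rt=R.from_euler('xyz',st['tool_rot'],degrees=True).as_matrix()
G=st['position']+Rt@[0.5,0,155.5];a=Rt[:,0];print('grip',G,'axis',a,'tip',G-123*a)
M=np.array([624.5,-73.8,90]);n=np.array([-.14207,.91773,.37092])
d=G-M;print('along',d@n,'off',d-(d@n)*n,'ang',np.degrees(np.arccos(a@n)))
for name in['side','top']:
    p=capture(name);W=cloud(p);T=np.array(p['world_to_cam']);f=210/np.tan(np.radians(p['fov_y'])/2)
    def px(Q):
        c=T[:3,:3]@Q+T[:3,3];return (c[:2]/c[2]*f+[p['cx'],p['cy']]).round(1)
    pr=px(G-123*a);b=px(M);print(name,'tip',pr,'mouth',b)
    c=((pr+b)/2).astype(int);u0=c[0]-70;v0=c[1]-50
    cv2.imwrite(f'pics/k{name}.png',cv2.resize(p['frame'][v0:v0+100,u0:u0+140,::-1],None,fx=5,fy=5,interpolation=cv2.INTER_CUBIC));print('crop',u0,v0)
    # rod centreline seen: points near shank in 3D
    D=W-G;t=-D@a;r=np.linalg.norm(D+t[...,None]*a,axis=-1)
    k=(t>45)&(t<122)&(r<9);q=W[k];print('shank pts',k.sum())
    if k.sum()>10:
        e=D[k]+t[k][:,None]*a;print('mean off near/far',e[t[k]<80].mean(0).round(1),e[t[k]>90].mean(0).round(1),'tmax',t[k].max())
E
python3 k.py
python3 - <<'E'
import cv2,numpy as np
a=cv2.imread('pics/kside.png');b=cv2.imread('pics/ktop.png')
cv2.imwrite('pics/kk.png',cv2.resize(np.vstack([a,b]),(420,600)))
E
```

```text
[610.14914771  16.35472972 293.36133879] [-179.87355835  -21.81247523   98.75119711] [-0.22501939 -0.07968576 -1.14186907]
grip [600.94862715  73.86766708 149.1805063 ] axis [-0.14125128  0.91759676  0.37156999] tip [618.3225341  -38.99673479 103.47739757]
along 160.8162250455878 off [-0.70421176  0.08179287 -0.4694479 ] ang 0.15402179690184223
side tip [301.5 195.5] mouth [306.5 206. ]
crop 234 150
shank pts 68
mean off near/far [-1.1 -1.3  2.8] [-1.1 -1.3  2.7] tmax 121.71333896287598
top tip [260.9 169.4] mouth [274.  168.4]
crop 197 118
shank pts 41
mean off near/far [ 0.9 -1.9  4.9] [ 1.  -1.7  4.5] tmax 121.31453768725149
```

View pics/kk.png

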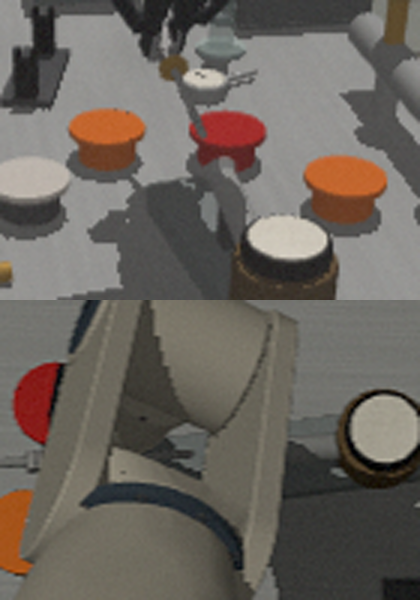

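Call:
{"fn": "move_arm", "kwargs": {
  "series": [0.0071,-0.0459,-0.0186,0,0,0,0.0142,-0.0918,-0.0371,0,0,0,0.0199,-0.1285,-0.0519,0,0,0,0.0256,-0.1652,-0.0668,0,0,0,0.0312,-0.2019,-0.0816,0,0,0]
}}

```text
time: 14.32
position: [620.1, -45.5, 269.4]
tool_rot: [-180.0, -21.8, 98.8]
ft_force: [-0.6, -0.6, -1.3]
finger_gap: 0.173
finger_force: 78.1
```

Call:
{"fn": "move_arm", "kwargs": {
  "series": [0.0035,-0.0229,-0.0093,0,0,0,0.0071,-0.0459,-0.0186,0,0,0,0.0106,-0.0688,-0.0278,0,0,0,0.0142,-0.0918,-0.0371,0,0,0,0.0189,-0.1224,-0.0494,0,0,0]
}}

```text
time: 14.95
position: [625.8, -81.6, 254.9]
tool_rot: [180.0, -21.8, 98.8]
ft_force: [-0.3, -0.6, -1.1]
finger_gap: 0.171
finger_force: 78.1
```

Call:
{"fn": "move_arm", "kwargs": {
  "series": [0.0019,-0.0122,-0.0049,0,0,0,0.0038,-0.0245,-0.0099,0,0,0,0.0052,-0.0336,-0.0136,0,0,0,0.0062,-0.0398,-0.0161,0,0,0,0.0066,-0.0428,-0.0173,0,0,0]
}}

```text
time: 15.58
position: [627.7, -94.2, 249.8]
tool_rot: [180.0, -21.8, 98.8]
ft_force: [-0.0, 0.7, 0.1]
finger_gap: 0.171
finger_force: 78.1
```

Call:
{"fn": "move_arm", "kwargs": {
  "series": [0.0005,-0.0031,-0.0012,0,0,0,0.0009,-0.0061,-0.0025,0,0,0,0.0014,-0.0092,-0.0037,0,0,0,0.0014,-0.0092,-0.0037,0,0,0]
}}

```text
time: 16.08
position: [627.9, -95.0, 249.5]
tool_rot: [-180.0, -22.0, 98.8]
ft_force: [-2.1, 12.3, 6.8]
finger_gap: 0.176
finger_force: 78.5
```

The collar is on the rim with about 14 N along the axis. I'll hold it there with a slight extra push.

Call:
{"fn": "move_arm", "kwargs": {
  "series": [0.0004,-0.0025,-0.001,0,0,0,0.0004,-0.0025,-0.001,0,0,0,0.0004,-0.0025,-0.001,0,0,0,0.0004,-0.0025,-0.001,0,0,0,0.0004,-0.0025,-0.001,0,0,0]
}}

```text
time: 16.7
position: [627.9, -95.2, 249.4]
tool_rot: [-179.9, -22.1, 98.8]
ft_force: [-2.1, 14.3, 9.0]
finger_gap: 0.171
finger_force: 78.6
```

Run:
```python
from h import *
st=bot.read_state();p=capture('side');W=cloud(p)
Rt=R.from_euler('xyz',st['tool_rot'],degrees=True).as_matrix();G=st['position']+Rt@[0.5,0,155.5]
print(st['time'],st['position'],st['ft_force'],'collar',G-38*Rt[:,0])
cv2.imwrite('pics/ins.png',cv2.resize(p['frame'][150:260,240:390,::-1],None,fx=5,fy=5,interpolation=cv2.INTER_CUBIC))
```

```text
16.7 [627.91003514 -95.19024795 249.42480632] [-2.0801622  14.30991799  9.03489596] collar [624.11984533 -71.75716135  91.2381289 ]
```

View pics/ins.png

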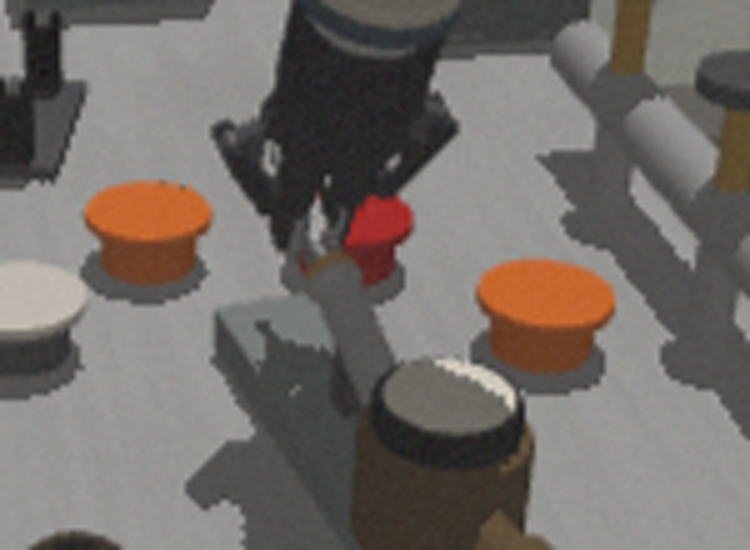

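Call:
{"fn": "move_arm", "kwargs": {
  "series": [0,0,0,0,0,0,0,0,0,0,0,0,0,0,0,0,0,0]
}}

```text
time: 17.12
position: [627.9, -95.2, 249.4]
tool_rot: [-179.9, -22.1, 98.8]
ft_force: [-3.0, 15.0, 8.5]
finger_gap: 0.171
finger_force: 78.6
```

The collar sits flush on the rim at crop (330,262), and it has been held for over a second. Withdrawing along the axis.

Call:
{"fn": "move_arm", "kwargs": {
  "series": [-0.0047,0.0306,0.0124,0,0,0,-0.0142,0.0918,0.0371,0,0,0,-0.026,0.1683,0.068,0,0,0,-0.0379,0.2447,0.0989,0,0,0,-0.0521,0.3365,0.136,0,0,0]
}}

```text
time: 17.75
position: [612.2, 5.1, 290.0]
tool_rot: [180.0, -21.8, 98.8]
ft_force: [0.9, 0.3, -0.7]
finger_gap: 0.174
finger_force: 78.1
```

Call:
{"fn": "move_arm", "kwargs": {
  "series": [-0.0142,0.0918,0.0371,0,0,0,-0.02,0.12,0.15,0,0,0,-0.02,0.12,0.15,0,0,0]
}}

```text
time: 18.12
position: [606.9, 41.2, 337.2]
tool_rot: [179.7, -21.7, 99.0]
ft_force: [-0.2, 0.6, -1.7]
finger_gap: 0.174
finger_force: 78.1
```

Run:
```python
from h import *
s=[bot.read_state() for _ in range(3)];st=s[0];print(st['time'],[np.round(q['position'],1) for q in s],st['tool_rot'],st['q'].round(1))
from g import rodinhand
rodinhand('w6')
R0=R.from_euler('xyz',st['tool_rot'],degrees=True)
tile=np.array([464.2,23.4,38])
for tipyaw in (-105.4,-81.2,-120):
    yaw=tipyaw+180
    R1=R.from_euler('xyz',[180,0,yaw],degrees=True)
    d=R1.as_matrix()[:,0]
    T=tile+[0,0,40]+d*122.5+[0,0,155.5]
    print(tipyaw,T,(T-st['position'])/300,(R1*R0.inv()).as_rotvec()/(np.pi/2))
```

```text
18.125 [array([606.9,  41.2, 337.2]), array([606.9,  41.2, 337.2]), array([606.9,  41.2, 337.2])] [179.70164319 -21.73841098  99.02621039] [ -2.1  24.2  98.7  24.1  63.3 -23.2]
t 1227 y mid 0.86 width 7.9 top z [150.9 151.5 152.2]
handle 1478 y mid 0.79 width 16.6 top z [145.5 146.  146.5]
14 182 y -7.1 8.6 z [145.7 146.6]
18 396 y -7.5 9.0 z [145.4 146.4]
22 393 y -7.4 9.1 z [145.5 146.4]
26 416 y -7.2 8.7 z [145.6 146.7]
30 484 y -6.6 8.3 z [146.7 151.5]
34 196 y -3.1 4.6 z [150.8 152.1]
38 197 y -3.1 4.6 z [151.  152.2]
42 199 y -3.0 4.5 z [150.9 152.2]
46 206 y -3.0 4.5 z [150.8 152.2]
50 209 y -3.0 4.4 z [150.8 152.1]
54 206 y -3.0 4.4 z [151.  152.3]
58 115 y -2.9 4.8 z [151.  152.1]
-105.4 [496.73062439 141.50168702 233.5       ] [-0.3673163   0.33434696 -0.34560571] [-0.24278994  0.01682326 -0.26748977]
-81.2 [445.45923506 144.45797673 233.5       ] [-0.53822093  0.34420125 -0.34560571] [-0.23912818 -0.03418727 -0.00185434]
-120 [525.45       129.48811196 233.5       ] [-0.27158505  0.2943017  -0.34560571] [-0.24148965  0.04809562 -0.42769968]
```

Call:
{"fn": "move_arm", "kwargs": {
  "series": [-0.135,0.086,0,-0.06,-0.0085,-0.0005,-0.27,0.172,0,-0.12,-0.017,-0.001,-0.405,0.258,0,-0.18,-0.0255,-0.0015,-0.538,0.344,0,-0.239,-0.034,-0.002,-0.538,0.344,-0.1,-0.239,-0.034,-0.002]
}}

```text
time: 18.8
position: [442.9, 144.2, 304.6]
tool_rot: [-179.9, -0.0, 98.8]
ft_force: [1.7, -0.1, -0.7]
finger_gap: 0.171
finger_force: 78.4
```

Call:
{"fn": "move_arm", "kwargs": {
  "series": [0,0,-0.1,0,0,0,0,0,-0.18,0,0,0,0,0,-0.22,0,0,0,0,0,-0.22,0,0,0,0,0,-0.22,0,0,0]
}}

```text
time: 19.42
position: [445.5, 142.5, 238.7]
tool_rot: [-179.8, -0.1, 98.6]
ft_force: [0.1, 0.3, -0.5]
finger_gap: 0.169
finger_force: 78.4
```

```bash
cat > l.py <<'E'
from h import *
st=bot.read_state();Rt=R.from_euler('xyz',st['tool_rot'],degrees=True).as_matrix()
G=st['position']+Rt@[0.5,0,155.5];a=-Rt[:,0];print(st['time'],st['position'],st['tool_rot'],st['qvel'].round(2),'tip',G+123*a)
for name in['side','top']:
    p=capture(name);W=cloud(p);f=p['frame']
    x,y,z=W[...,0],W[...,1],W[...,2];mn=f.min(-1)
    m=(abs(z-38.5)<3.5)&(np.hypot(x-464,y-23.4)<48)&(f[...,2]*1.0>.75*f[...,0])
    pts=W[m]
    if len(pts)>20:print(name,'tile',len(pts),cv2.minEnclosingCircle(pts[:,:2].astype(np.float32)),pts[:,2].mean())
    D=W-G;t=D@a;r=np.linalg.norm(D-t[...,None]*a,axis=-1);k=(t>45)&(t<130)&(r<10)
    if k.sum()>5:
        q=W[k];far=q[t[k]>t[k].max()-6].mean(0);print('shank',k.sum(),'tmax',t[k].max(),'far',far,'near',q[t[k]<65].mean(0) if (t[k]<65).any() else '')
    if name=='side':cv2.imwrite('pics/fin.png',cv2.resize(f[150:290,160:346,::-1],None,fx=4,fy=4,interpolation=cv2.INTER_CUBIC))
    for r in nets.cut_out(p,'valve_center')[:2]:print('valve',r['conf'],np.nanmedian(W[r['mask']],0))
E
python3 l.py
```

```text
19.425 [445.47302315 142.53593667 238.71728459] [-1.79814659e+02 -5.65973720e-02  9.85743372e+01] [ 0.05 -0.48 -0.14 -0.07 -0.05 -0.02] tip [463.21654951  21.48203811  83.09716727]
side tile 328 ((464.0033264160156, 26.50130844116211), 42.32020950317383) 38.91210754757495
shank 40 tmax 122.14774488832214 far [461.76937452  23.40877759  84.37701184] near [452.29747417  89.0137054   86.05459794]
valve 0.64 [ 459.6072064  -292.64076453   52.89059028]
top tile 477 ((465.388671875, 24.03243064880371), 39.63862991333008) 38.66319082061448
shank 90 tmax 125.79184917107379 far [464.0803759   22.11587029  86.54316827] near [453.70539278  88.49602344  87.79207319]
valve 0.54 [ 460.0146684  -275.2323312    84.15658049]
valve 0.28 [ 459.14117282 -277.44035241    5.73210885]
```

View pics/fin.png

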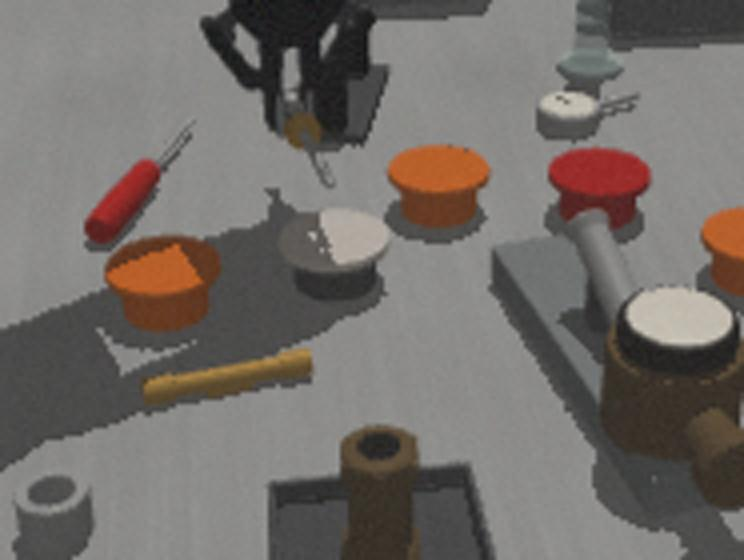

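The side view shows the rod level over the white tile (335,240) and the valve standing upright in the tray. I'll make a small centring adjustment.

Call:
{"fn": "move_arm", "kwargs": {
  "series": [0.005,0.008,-0.014,0,0,0,0.005,0.008,-0.014,0,0,0,0.005,0.008,-0.014,0,0,0,0.005,0.008,-0.014,0,0,0,0.005,0.008,-0.014,0,0,0]
}}

```text
time: 20.25
position: [446.6, 144.9, 234.0]
tool_rot: [-179.8, -0.0, 98.6]
ft_force: [-0.4, -0.7, -0.6]
finger_gap: 0.171
finger_force: 78.4
```

Call:
{"fn": "move_arm", "kwargs": {
  "series": [0,0,0,0,0,0,0,0,0,0,0,0,0,0,0,0,0,0,0,0,0,0,0,0]
}}

```text
time: 20.75
position: [446.6, 144.9, 234.0]
tool_rot: [-179.8, -0.0, 98.6]
ft_force: [0.3, -0.5, -1.0]
finger_gap: 0.171
finger_force: 78.4
```

```bash
python3 l.py
```

```text
20.75 [446.64815408 144.91374409 233.97224758] [-1.79768491e+02 -4.71401514e-02  9.85873963e+01] [-0.08 -0.06  0.01  0.01  0.14  0.07] tip [464.29921347  23.81978634  78.37278262]
side tile 329 ((464.0587463378906, 24.638534545898438), 41.5212516784668) 38.82001516651317
shank 42 tmax 126.29346242058315 far [464.16287948  23.90092192  80.10635177] near [452.98995659  90.69419034  81.32722051]
valve 0.95 [ 459.32334709 -292.90805636   54.47047309]
top tile 474 ((465.2615051269531, 23.90109634399414), 39.61235427856445) 38.77400072828104
shank 88 tmax 124.97918452303065 far [464.88435132  25.00929218  79.76202649] near [454.62159703  91.2281854   81.98511972]
valve 0.62 [ 459.98861066 -277.7630009    83.64609373]
valve 0.28 [455.61505764  86.10147334  83.59788782]
```

```bash
python3 -c "
from rig import bot
print(bot.hand_in())"
```

```text
the job is handed in; nothing more can be done
None
```

The job is handed in at about 21 s of the 72 s allowed: the valve stands upright in the tray, the rod was pushed in until its collar stopped on the rim, held there for over half a second and pulled out, and the arm is holding it still and about level with its tip about 4 cm above the middle of the white tile.

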